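# Feed a tube against a hidden length stop

### The arm

A 7-joint arm with a two-finger parallel gripper is mounted at the origin on a cart in front of the work surface, level with it; the furniture and walls round the work are solid. World frame = base frame: x ahead of the robot, y to its left, z up, the work surface at z = 0. Lengths are in m, angles in rad, forces in N, time in s.
With the tool pointing down it reaches from about 0.425 to 0.825 m from the base axis. Payload 3.6 kg.
Tool frame: the origin (TCP) lies where the fingers leave the gripper's body, on its centre line; the fingertips stand 73 mm ahead of it and the grasp point (between the pads) lies 54 mm ahead of it; x points along the fingers, y is the direction in which the jaws open and shut, and the axes are right-handed (so a half turn about x gives the same grasp; the last joint's range is limited). The gripper opens to 85 mm and grips with 20 to 120 N. Pads are 22 mm wide; open, the fingers measure 114 mm over their backs; the gripper's body (76 mm by 85 mm) begins 54 mm behind the grasp point. The pads swing forward as they close: fully open they stand 13 mm farther back than shut.
Start: joints at [-1.26, 0.615, -0.013, 1.423, 0.008, 1.103, -0.04], TCP at [0.215, 0.613, 0.304] pointing down, gripper open.
Joint ranges: [-3.12, 3.12], [-0.3, 2.06], [-1.34, 1.32], [0.26, 2.42], [-1.36, 4.5], [0.01, 1.98], [-2.84, 2.84]. Speed limits (rad/s): [2.79, 2.79, 3.14, 3.14, 3.14, 3.14, 3.14].

### API

Orientations are given as a unit quaternion [x, y, z, w].
In Python, from station import arm, snapshot, camera_info, ticket gives the robot as it stands. Calls block until the motion is done:
- arm.movep(position, orientation): joint-space move of the TCP to a pose.
- arm.line_to(position, velocity=0.15, ori=None): straight line of the TCP; ori=None keeps the orientation; velocity is the mean speed in m/s.
- arm.move_j(angles): joint-space move.
- arm.move_gripper(opening, effort=None): opening from 0.0 (shut) to 1.0 (fully open); effort is the grip in N (None keeps the last); returns when the fingers have stopped.
- arm.pause(seconds).
- arm.ik(position, orientation): joint angles nearest the present ones, or None.
- snapshot(name): name is "side" or "top"; returns the picture (400x640x3 uint8, blue, green, red); there is no depth.
- camera_info(name): a dict with "fx", "fy", "cx", "cy" (pixels), "dist_coeffs" ([k1, k2, p1, p2, k3] as OpenCV has them; the pictures are not rectified), "R" (3x3) and "t" (3): a world point X has camera coordinates R X + t. Camera axes: x right, y down, z forward; pixel columns grow to the right and rows downward; lengths in m; the calibration is good to about 2 mm. A picture is of the moment at which its call begins. camera_info takes no time and is no camera call.
A pose or a line that the arm cannot do raises arm.MotionError and nothing moves.
- ticket.finish_job(): hands the job in, once; it reports no verdict.
Readings, each from a call of its own:
- arm.read_time(): time.
- arm.read_joint_positions(): joint angles.
- arm.read_dq(): joint speeds.
- arm.read_effort(): joint torques, N m.
- arm.read_tool_pos(): TCP position.
- arm.read_eef_rot(): TCP orientation.
- arm.read_ft_force(): force on the tool from outside, world axes, zero at the start.
- arm.read_wrist_torque(): the same for the moment, N m.
- arm.read_opening(): opening from 0.0 (shut) to 1.0 (fully open).
Only numpy, scipy, OpenCV 4.12 (cv2) and the standard library are available. Lean on these libraries where they do the work, as an engineer would, in place of code of your own. Each camera call takes 0.05 s, during which the arm holds its last target.

### The job

Push the brass tube along its V-shaped trough into the green guard until its far end is seated against the length stop hidden inside. Feel for the stop and push gently: the stop is only held by friction and must stay on its setting. Leave the glassware beside the fixture as it stands.

Things in the scene. Friction and masses are not known exactly. Their poses are not given: they have to be found in the camera images.
- tube: Straight brass tube, 28 mm in diameter, 150 mm long, 0.10 to 0.21 kg, lying level in the trough; origin at its centre, x axis along its length in the feed direction (into the guard). It may roll about that axis. Its dark end acts as a closed flat disc. Its sliding drag in the trough is about 0.7 to 2.5 N.
- tube_near (a point): Centre of the tube's near end face, the one to push, outside the guard. The feed direction runs from here to tube_far.
- fixture: Fixed fixture, 370 x 84 mm: grey base, open aluminium V trough, green guard at one end. Origin under its centre, x axis = feed direction. The tube's axis is 50 mm above the bench, the trough's upper edges about 8 mm below that axis, so fingertips can come down over the trough behind the tube's near end; nothing stands higher behind it.
- tube_far (a point): Centre of the far end face of the tube, 150 mm from tube_near along the axis; at the start it is within 25 mm of the guard's mouth, outside or just inside.
- guard_mouth (a point): Centre of the open mouth of the green sheet-metal guard (tunnel 58 mm wide, 160 mm long, top 84 mm above the bench), on the tube's axis. Inside, out of sight, the stop stands somewhere between 60 and 110 mm beyond this mouth; when the tube is seated, 40 to 90 mm of it is left outside.
- pad (a joint): Sprung seating pad on the face of the hidden stop, m: 0 = not touched, 0.003 = pressed flush by a seated tube (its spring is under 0.4 N, too light to push the tube back). It reads from its own stop and does not tell where the stop is.
- stop (a joint): How far the hidden stop has been pushed off its setting along the feed direction, m: 0 = on its setting; it slips at about 14 N, can slip up to 0.015 and does not come back.
- glass_insert_1: Small upright glass insert, 22 mm across, 58 mm high, a bystander beside the fixture; origin at the centre of its underside
- glass_insert_2: Small upright glass insert, 22 mm across, 58 mm high, a bystander beside the fixture; origin at the centre of its underside
- glass_insert_4: Small upright glass insert, 22 mm across, 58 mm high, a bystander beside the fixture; origin at the centre of its underside
- beaker: Glass beaker, 74 mm across, 87 mm high, a bystander beside the fixture; origin at the centre of its underside

How it is judged:
At the end, for the whole second after the job is handed in: The tube is at rest with its far end seated on the stop (pad pressed by more than 1.5 mm of its 3 mm), and the stop has been pushed less than 4 mm off its setting (value of joint pad above 0.0015 m and value of joint stop below 0.004 m and linear speed of tube below 0.01 m/s); the robot touches nothing.
It fails at once if a piece of glassware was shifted by more than 30 mm or knocked over (distance of any of glass_insert_1, glass_insert_2, glass_insert_4, beaker from where it was at the start of the episode above 0.03 m or angle between any of glass_insert_1, glass_insert_2, glass_insert_4, beaker's own z axis and vertical above 0.5 rad).
It also fails if it takes over 40 s, if anything falls off the work surface, if the arm or the gripper's body presses on something with over 40 N, if the wrist force passes 120 N, or if a joint passes its speed limit or range.

## Working session

There is one attempt and no reset: what is moved stays moved. The work goes in short steps, each a Python script; the robot and the scene stay as the last script left them, time stands still between calls to the robot, and variables do not carry over. Pictures are saved under pics/ and viewed, and the job is handed in when it is done.

```bash
ls; mkdir -p pics
python3 - <<'E'
from station import arm,snapshot,camera_info
import cv2
for n in("side","top"):
    cv2.imwrite(f"pics/{n}0.png",snapshot(n)); print(n,camera_info(n))
print(arm.read_time(),arm.read_eef_rot(),arm.read_ft_force())
E
```

```text
pics
side {'fx': 445.8517423786344, 'fy': 445.8517423786344, 'cx': 321.12346599578086, 'cy': 198.72894999570838, 'dist_coeffs': array([-0.11545176,  0.        ,  0.        ,  0.        ,  0.        ]), 'R': array([[ 0.92847448, -0.37130734, -0.00812411],
       [-0.22333997, -0.54072929, -0.81100622],
       [ 0.29673962,  0.75481302, -0.58498111]]), 't': array([-0.53559405,  0.09487364,  1.07114368])}
top {'fx': 370.1196998974477, 'fy': 370.1196998974477, 'cx': 324.5161103419016, 'cy': 201.90464368994543, 'dist_coeffs': array([-0.07561785,  0.        ,  0.        ,  0.        ,  0.        ]), 'R': array([[ 1.56568969e-02, -9.99877189e-01, -6.83870091e-04],
       [-9.98782657e-01, -1.56077534e-02, -4.67931856e-02],
       [ 4.67767652e-02,  1.41567367e-03, -9.98904365e-01]]), 't': array([-0.17309171,  0.527717  ,  0.88517584])}
0.1 [ 0.11803718  0.69717733 -0.11967549  0.69691375] [ 0.3337546  -0.31921213 -0.48531718]
```

View pics/side0.png

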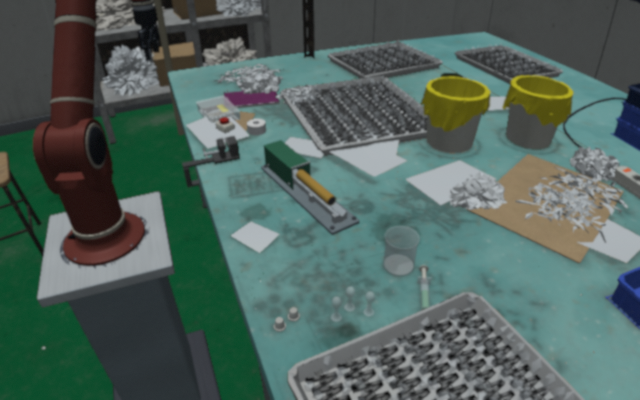

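View pics/top0.png

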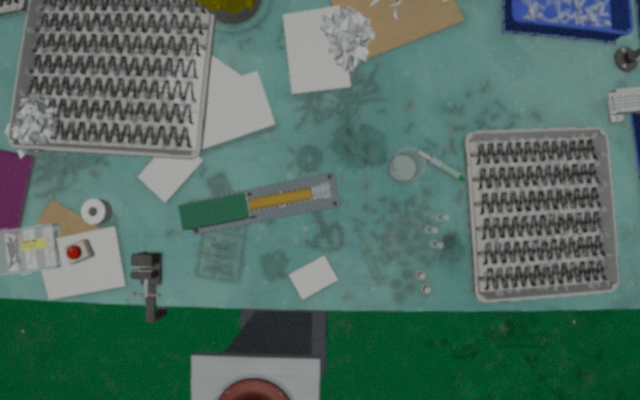

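Top view: guard on the left (180–248, ~210), tube around (248–312, ~200) with its near end on the right. The beaker is at (404,166) and the inserts are at about (435,230), clear of the push zone. I'll measure these by mask next.

```bash
cat > h.py <<'E'
import numpy as np,cv2
from station import arm,snapshot,camera_info
def ray(n,px):
    c=camera_info(n);K=np.array([[c['fx'],0,c['cx']],[0,c['fy'],c['cy']],[0,0,1]])
    u=cv2.undistortPoints(np.array(px,float).reshape(-1,1,2),K,c['dist_coeffs']).reshape(-1,2)
    R=np.array(c['R']);o=-R.T@np.array(c['t']);d=np.c_[u,np.ones(len(u))]@R
    return o,d
def onz(n,px,z):
    o,d=ray(n,px);return o+d*((z-o[2])/d[:,2])[:,None]
def proj(n,X):
    c=camera_info(n);K=np.array([[c['fx'],0,c['cx']],[0,c['fy'],c['cy']],[0,0,1]])
    return cv2.projectPoints(np.array(X,float).reshape(-1,1,3),cv2.Rodrigues(np.array(c['R']))[0],np.array(c['t']),K,c['dist_coeffs'])[0].reshape(-1,2)
def brass(img):
    h=cv2.cvtColor(img,cv2.COLOR_BGR2HSV)
    m=cv2.inRange(h,(10,110,60),(30,255,255))
    n,l,s,c=cv2.connectedComponentsWithStats(m)
    return h,l,s
E
python3 - <<'E'
from h import *
for n,(x0,y0,x1,y1) in dict(top=(170,150,350,250),side=(250,130,370,240)).items():
    im=cv2.imread(f"pics/{n}0.png"); cv2.imwrite(f"pics/{n}0z.png",cv2.resize(im[y0:y1,x0:x1],None,fx=4.4,fy=4.4,interpolation=cv2.INTER_CUBIC))
    h,l,s=brass(im)
    for i in range(1,len(s)):
        x,y=s[i][:2]
        if s[i][4]>30 and x0<x<x1 and y0<y<y1:
            p=np.argwhere(l==i)[:,::-1].astype(np.float32)
            r=cv2.minAreaRect(p); print(n,s[i],r,cv2.boxPoints(r).tolist())
    g=cv2.inRange(h,(60,110,20),(85,255,130)); g[:y0]=0;g[y1:]=0;g[:,:x0]=0;g[:,x1:]=0
    nn,l,s,c=cv2.connectedComponentsWithStats(g);i=1+np.argmax(s[1:,4])
    r=cv2.minAreaRect(np.argwhere(l==i)[:,::-1].astype(np.float32));b=cv2.boxPoints(r);print('green',n,s[i],b.tolist())
    if n=='top': print(onz('top',b,.084))
E
```

```text
top [249 188  63  21 623] ((280.0872802734375, 198.4508514404297), (10.166171073913574, 62.01048278808594), 79.04593658447266) [[248.68106079101562, 199.35205078125], [309.5616760253906, 187.56869506835938], [311.4934997558594, 197.54965209960938], [250.61288452148438, 209.3330078125]]
green top [ 179  194   69   35 1610] [[177.99179077148438, 205.52935791015625], [243.43417358398438, 192.804443359375], [248.17544555664062, 217.18807983398438], [182.73306274414062, 229.91299438476562]]
[[0.51364056 0.16574685 0.084     ]
 [0.54458469 0.0171717  0.084     ]
 [0.49015443 0.00509996 0.084     ]
 [0.45893599 0.15307286 0.084     ]]
side [297 169  36  33 364] ((313.61651611328125, 185.0629119873047), (43.24956512451172, 9.279232025146484), 42.397438049316406) [[294.5185852050781, 173.90826416015625], [300.7752990722656, 167.05569458007812], [332.7144470214844, 196.21755981445312], [326.4577331542969, 203.07012939453125]]
green side [265 141  40  43 864] [[255.8732147216797, 157.81112670898438], [273.29107666015625, 135.2703857421875], [307.47216796875, 161.68307495117188], [290.0543212890625, 184.22381591796875]]
```

View pics/top0z.png

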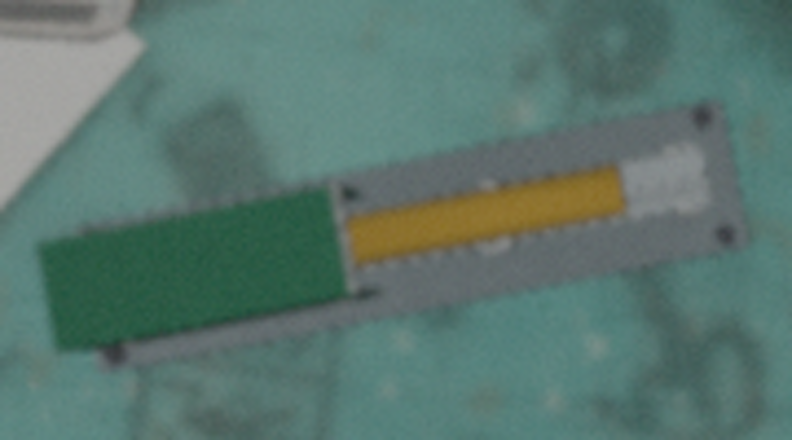

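View pics/side0z.png

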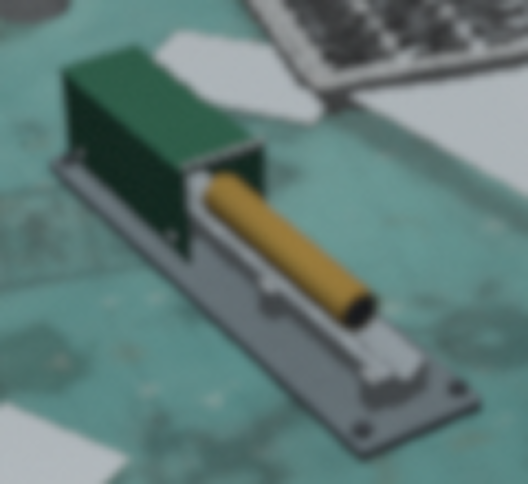

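The zoomed views show the near end (dark disc) at about top px (312,192.5), side px (331,200), with roughly 20 px of open trough behind it. Next I'll fit the axis.

Run:
```python
from h import *
im=cv2.imread("pics/top0.png");h,l,s=brass(im)
i=l[198,280];p=np.argwhere(l==i)[:,::-1].astype(float)
mid=[];
for x in range(253,308):
    ys=p[p[:,0]==x][:,1]; mid.append((x,ys.mean()))
mid=np.array(mid);W=onz('top',mid,.05)[:,:2]
vx,vy,cx,cy=cv2.fitLine(W.astype(np.float32),cv2.DIST_L2,0,.01,.01).ravel()
d=np.array([vx,vy]);d*=np.sign(d[1]);c=np.array([cx,cy]);print('dir',d,'yaw',np.degrees(np.arctan2(d[1],d[0])),'c',c)
nrm=np.array([-d[1],d[0]])
q=onz('top',p,.05)[:,:2]-c; a=q@d; b=q@nrm
print('along @z.05',a.min(),a.max(),'width',np.ptp(b))
q6=onz('top',p,.064)[:,:2]-c; print('along @z.064',(q6@d).min(),(q6@d).max())
near=c+d*(a.min()); print('near',near)
G=np.array([[.5136,.1657],[.5446,.0172],[.4902,.0051],[.4589,.1531]])
print('guard along/lat',[( (g-c)@d,(g-c)@nrm) for g in G])
for z in(.05,):
    P=np.r_[near,z];print('near proj top/side',proj('top',P),proj('side',P))
    print('far', proj('side',np.r_[near+.15*d,z]))
# base right corners
B=onz('top',np.array([[722,100],[748,243]])/4.4+[170,150],.008)[:,:2]; print('base corners',B,[( (g-c)@d,(g-c)@nrm) for g in B])
S=np.array([[359,310]])/4.4+[250,130];print('disc side px',S)
o1,d1=ray('side',S);o2,d2=ray('top',proj('top',np.r_[near,.05]))
# ray of side disc with vertical plane containing axis
t=((c-o1[:2])@nrm)/(d1[0,:2]@nrm);X=o1+t*d1[0];print('side disc on axis plane',X,(X[:2]-c)@d)
for n,pp in dict(g1=(443,217),g2=(430,229),g3=(436,244),bk=(404,170),g5=(420,275)).items(): print(n,onz('top',[pp],.05 if n!='bk' else .04)[0])
```

```text
dir [-0.20570473  0.9786141 ] yaw 101.87076 c [ 0.5350084 -0.0611553]
along @z.05 -0.0723837690125159 0.07221458509830914 width 0.023732224970202567
along @z.064 -0.07272142110414008 0.06951966556355009
near [ 0.54989805 -0.13199107]
guard along/lat [(np.float64(0.22640759355603823), np.float64(-0.025714675012512615)), (np.float64(0.07470655416726242), np.float64(-0.02550455890177055)), (np.float64(0.07405566117047438), np.float64(0.030221074974255076)), (np.float64(0.22532910493343247), np.float64(0.03040739545793966))]
near proj top/side [[310.52589118 192.53613629]] [[330.63145081 199.89068409]]
far [[299.13211413 173.03739205]]
base corners [[ 0.60238448 -0.18711528]
 [ 0.52304942 -0.20264637]] [(np.float64(-0.13712580132812827), np.float64(-0.04002464062111056)), (np.float64(-0.13600514704562713), np.float64(0.04080858462476121))]
disc side px [[331.59090909 200.45454545]]
side disc on axis plane [ 0.55075475 -0.13606668  0.05077309] -0.0765484372206703
g1 [ 0.49761436 -0.44223228  0.05      ]
g2 [ 0.46924476 -0.41158999  0.05      ]
g3 [ 0.43453623 -0.42596334  0.05      ]
bk [ 0.60765222 -0.35192659  0.04      ]
g5 [ 0.36232513 -0.38900187  0.05      ]
```

Checks hold up: guard 152×56 mm (given 160×58), base edge straight with the axis, and the side-view disc ray lands at z=0.051. The near end is at about -0.075 along the axis and the mouth at about +0.074. Next: shut the gripper, move above and behind the near end, and go down with a force check.

```bash
cat >> h.py <<'E'
d=np.array([-0.2057,0.9786,0]);C=np.array([0.53501,-0.06116,0])
def P(a,z): return C+a*d+np.array([0,0,z])
E
python3 - <<'E'
from h import *
from scipy.spatial.transform import Rotation as Ro
X=np.array([0,0,-1.]);lat=np.array([d[1],-d[0],0]);lat/=np.linalg.norm(lat)
best=None
j0=arm.read_joint_positions()
for s in(1,-1):
    Y=s*lat;R=np.c_[X,Y,np.cross(X,Y)];q=Ro.from_matrix(R).as_quat()
    j=arm.ik(P(-.106,.22),q);print(s,q,j)
    if j is not None and (best is None or abs(j[6])<abs(best[1][6])):best=(q,j)
q=best[0];np.save('q.npy',q)
arm.move_gripper(0.0,effort=40);print('t',arm.read_time(),arm.read_opening())
arm.movep(P(-.106,.22),q);print('t',arm.read_time(),arm.read_tool_pos(),arm.read_ft_force())
arm.line_to(P(-.106,.150),velocity=.1);print('t',arm.read_time(),arm.read_tool_pos(),arm.read_ft_force())
for n in("side","top"):cv2.imwrite(f"pics/{n}1.png",snapshot(n))
im=cv2.imread("pics/side1.png");cv2.imwrite("pics/side1z.png",cv2.resize(im[100:250,240:400],None,fx=4,fy=4,interpolation=cv2.INTER_CUBIC))
E
```

```text
1 [ 0.4456167   0.54902255 -0.4456167   0.54902255] [-0.03724345  0.63966018  0.46560295  1.74074675 -0.36538417  0.84812286
  0.80094759]
-1 [ 0.54902255 -0.4456167  -0.54902255 -0.4456167 ] [-0.35430895  0.87395095  1.13236628  1.75017272 -0.88049041  1.1209412
 -1.86420977]
t 0.8667 0.0008273274141107206
t 3.8667 [ 0.55729231 -0.16366086  0.21992776] [-0.3318616  -0.44518106 -0.07806854]
t 4.7167 [ 0.5571943  -0.16512357  0.15047072] [ 0.06831188  0.42239429 -0.17126196]
```

View pics/side1z.png

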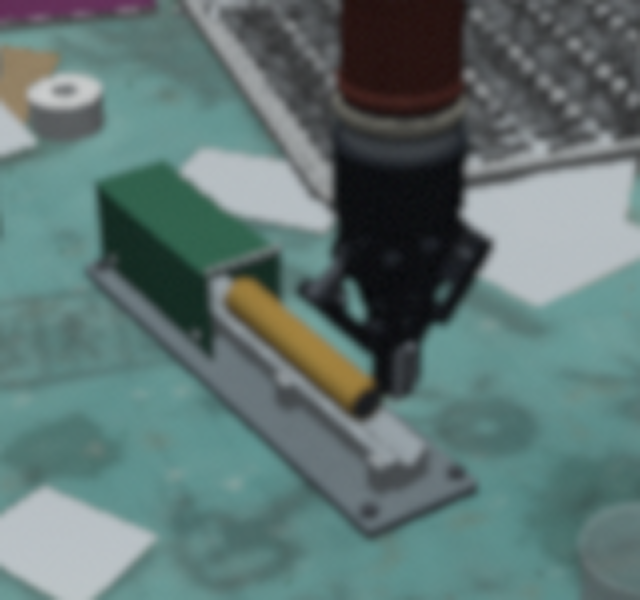

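View pics/top1.png

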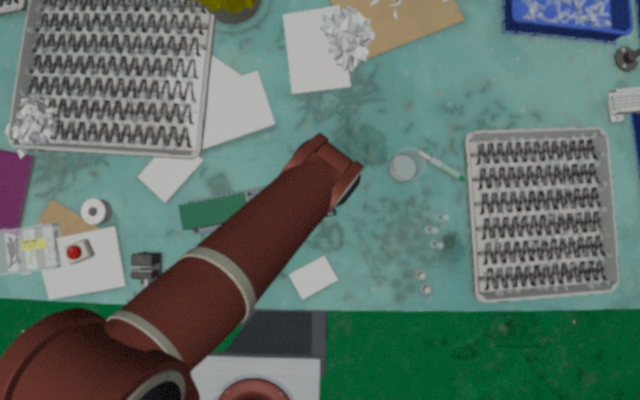

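The side picture shows the shut fingertips at about px (338,197), above and behind the tube's dark end. I'll check the tip height, then go down.

Run:
```python
from h import *
T=np.array(arm.read_tool_pos())
for z in(.073,.086):print(z,proj('side',T-[0,0,z]))
q=np.load('q.npy')
f0=np.array(arm.read_ft_force())
for z in (.135,.130,.127,.124,.122,.120):
    arm.line_to(P(-.106,z),velocity=.04);f=np.array(arm.read_ft_force());print(z,arm.read_tool_pos(),f-f0)
    if f[2]-f0[2]>3: print('contact');break
print(arm.read_time())
im=snapshot("side");cv2.imwrite("pics/side2z.png",cv2.resize(im[100:250,240:400],None,fx=4,fy=4,interpolation=cv2.INTER_CUBIC))
```

```text
0.073 [[338.91168421 197.3059788 ]]
0.086 [[338.82951964 201.69233013]]
0.135 [ 0.55669932 -0.16488679  0.13468248] [ 0.72863832  0.13974389 -0.4594384 ]
0.13 [ 0.55665241 -0.16484811  0.12972492] [ 0.32754528 -0.88535977  0.42261212]
0.127 [ 0.55672869 -0.16485374  0.12684845] [ 0.99578742  0.13351775 -0.06250738]
0.124 [ 0.55669247 -0.16480901  0.12378066] [0.93545892 0.36456203 0.36610316]
0.122 [ 0.55675602 -0.16485119  0.12189355] [-0.07715611  0.52557279 -0.08870108]
0.12 [ 0.55673014 -0.16484481  0.11985402] [ 0.91824795  0.28417811 -0.6143027 ]
6.6167
```

View pics/side2z.png

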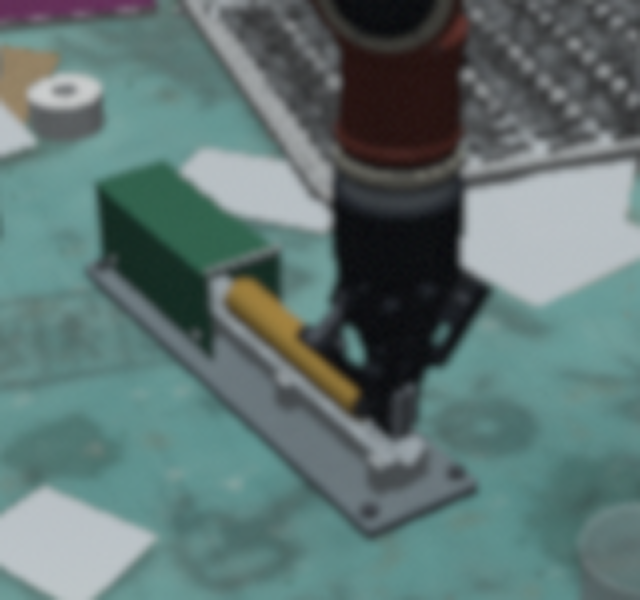

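The tip matches the prediction (73 mm) and there is no vertical contact. Now the push: chunks with force checks up to the earliest possible stop position.

```bash
cat >> h.py <<'E'
def F(n=6):
    return np.mean([arm.read_ft_force() for _ in range(n)],0)
E
python3 - <<'E'
from h import *
t=arm.read_time();f0=F(15);print('read cost',arm.read_time()-t,f0);np.save('f0.npy',f0)
a=-.106
for a in (-.100,-.095,-.090,-.085,-.080,-.07,-.06,-.05,-.042):
    arm.line_to(P(a,.120),velocity=.03)
    f=F()-f0;print(a,round(arm.read_time(),2),'push',round(-f@d,2),'z',round(f[2],2),'along',round((np.array(arm.read_tool_pos())-C)@d,4))
    if -f@d>7: print('STOP');break
E
```

```text
read cost 0.0 [-0.09265277 -0.27435853 -0.55619707]
-0.1 7.02 push 0.11 z 1.08 along -0.0995
-0.095 7.33 push -0.05 z 0.81 along -0.0946
-0.09 7.65 push -0.4 z 0.67 along -0.0896
-0.085 7.97 push -0.74 z -0.14 along -0.0848
-0.08 8.28 push 0.3 z 1.11 along -0.0798
-0.07 8.77 push 0.2 z 0.89 along -0.0693
-0.06 9.25 push -0.02 z 0.56 along -0.0592
-0.05 9.73 push -0.01 z 0.85 along -0.0492
-0.042 10.15 push -0.56 z 0.52 along -0.0414
```

No clear drag felt, so I'll look before going on.

Run:
```python
from h import *
print([np.round(arm.read_ft_force(),2).tolist() for _ in range(3)])
im=snapshot("side");cv2.imwrite("pics/side3z.png",cv2.resize(im[100:250,240:400],None,fx=4,fy=4,interpolation=cv2.INTER_CUBIC))
```

```text
[[-0.06, 0.31, -0.03], [-0.06, 0.31, -0.03], [-0.06, 0.31, -0.03]]
```

View pics/side3z.png

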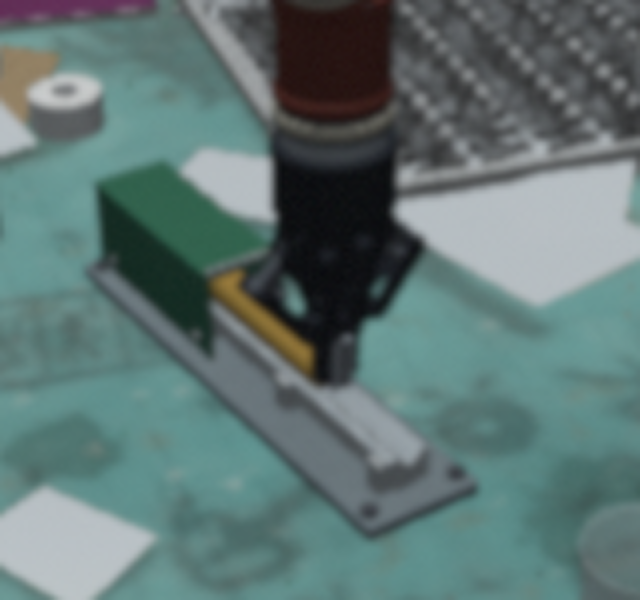

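The tube is moving with the fingers and its far end is in the guard; drag is below the noise. Now 1 mm feeling steps.

Run:
```python
from h import *
f0=np.load('f0.npy')
base=[];a=-.042;out=[];hit=0
while a<.030 and arm.read_time()<30:
    a+=.001
    arm.line_to(P(a,.120),velocity=.02)
    p=-(np.array(arm.read_ft_force())-f0)@d
    al=(np.array(arm.read_tool_pos())-C)@d
    out.append((round(a,3),round(al,4),round(p,2)))
    b=np.mean(base) if len(base)>3 else 0
    if p-b>2.5:
        hit+=1
        if hit>=2 or p-b>4.5: print('HIT');break
    else: hit=0; base.append(p)
print(out[-25:],'base',np.mean(base),np.std(base),max(base),arm.read_time())
q=[]
for _ in range(5):
    arm.pause(.05);q.append(round(float(-(np.array(arm.read_ft_force())-f0)@d),2))
print(q)
```

```text
HIT
[(-0.016, np.float64(-0.0159), np.float64(1.18)), (-0.015, np.float64(-0.0149), np.float64(0.81)), (-0.014, np.float64(-0.0139), np.float64(0.77)), (-0.013, np.float64(-0.0129), np.float64(1.4)), (-0.012, np.float64(-0.0119), np.float64(1.4)), (-0.011, np.float64(-0.0109), np.float64(1.27)), (-0.01, np.float64(-0.0099), np.float64(1.7)), (-0.009, np.float64(-0.0089), np.float64(2.31)), (-0.008, np.float64(-0.0079), np.float64(2.23)), (-0.007, np.float64(-0.0069), np.float64(0.79)), (-0.006, np.float64(-0.0059), np.float64(1.58)), (-0.005, np.float64(-0.0049), np.float64(2.07)), (-0.004, np.float64(-0.0039), np.float64(1.44)), (-0.003, np.float64(-0.0029), np.float64(2.11)), (-0.002, np.float64(-0.0019), np.float64(2.07)), (-0.001, np.float64(-0.0009), np.float64(2.27)), (0.0, np.float64(0.0001), np.float64(2.0)), (0.001, np.float64(0.0011), np.float64(2.38)), (0.002, np.float64(0.0022), np.float64(1.97)), (0.003, np.float64(0.0031), np.float64(2.29)), (0.004, np.float64(0.0041), np.float64(2.17)), (0.005, np.float64(0.0051), np.float64(2.01)), (0.006, np.float64(0.0054), np.float64(3.15)), (0.007, np.float64(0.0055), np.float64(5.08)), (0.008, np.float64(0.0056), np.float64(6.18))] base 1.3186700687661033 0.7158396329441666 3.153256666887 22.7
[6.59, 7.1, 5.75, 6.87, 7.75]
```

There is a firm wall at along=0.0055: the command ran on 2 mm while the tool stood still and force rose to about 7 N. That puts the far end about 92 mm beyond the mouth, within the 60–110 range. One small further nudge to confirm, staying below 14 N, then retreat and look.

Run:
```python
from h import *
f0=np.load('f0.npy')
def s(l): print(l,'push',round(float(-(np.array(arm.read_ft_force())-f0)@d),2),'along',round(float((np.array(arm.read_tool_pos())-C)@d),4),round(arm.read_time(),2))
arm.line_to(P(.009,.120),velocity=.02);s('nudge');arm.pause(.1);s('nudge')
arm.line_to(P(-.03,.120),velocity=.08);s('back')
arm.line_to(P(-.05,.25),velocity=.15);s('up')
for n in("side","top"):
    im=snapshot(n);cv2.imwrite(f"pics/{n}4.png",im)
im=cv2.imread("pics/side4.png");cv2.imwrite("pics/side4z.png",cv2.resize(im[100:250,240:400],None,fx=4,fy=4,interpolation=cv2.INTER_CUBIC))
```

```text
nudge push 7.7 along 0.0057 23.2
nudge push 7.89 along 0.0057 23.3
back push 0.08 along -0.0297 23.93
up push 0.3 along -0.0493 24.96
```

View pics/side4z.png

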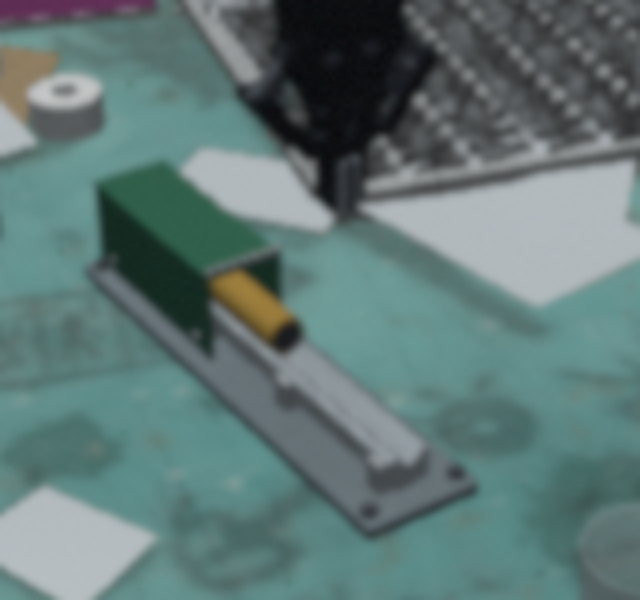

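View pics/top4.png

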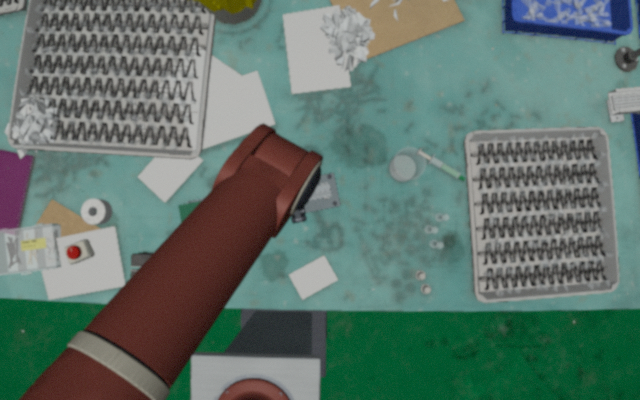

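The side view shows the tube's dark end at about zoom (288,332), i.e. px (312,183), with a short piece outside. The glassware is in its original pixels. I'll check that position and hand in.

Run:
```python
from h import *
print(proj('side',P(.0165,.05)))
n=np.array([-d[1],d[0],0]);o,r=ray('side',[[312,183]]);t=((C-o)@n)/(r[0]@n);X=o+t*r[0];print(X,(X-C)@d)
print(arm.read_ft_force(),arm.read_time())
from station import ticket
ticket.finish_job()
```

```text
[[311.29749958 183.40652418]]
[ 0.53233974 -0.04845649  0.05322155] 0.012980930793864157
[ 0.61498125  0.40051122 -0.03184638] 25.0583
the job is handed in; nothing more can be done
```

I pushed the tube into the guard until it met a firm stop, backed the arm off and handed the job in at about 25 s. No verdict is reported, and the pad and stop joints can't be read, so seating is judged from force and position only.

- **Push:** I used the shut fingertips in 1 mm steps. Drag was about 1–2.4 N.
- **Stop:** The tool then stood still while I commanded about 3 mm more, and the force rose to about 7.9 N, below the roughly 14 N slip force. The tube's far end was then about 92 mm beyond the mouth, within the 60–110 mm range.
- **Last checks:** After the retreat, the near end in the side view was within 1 px of the expected spot. Cast onto the axis, that is a difference of about 3.5 mm, in line with a similar 4 mm offset between the two views at the start. The glassware looked unmoved in the top view, and the wrist force was down to sensor noise.
- **Disagreed:** During the first, faster part of the push, the force reading showed no clear drag. A picture confirmed the tube was moving.

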